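# Set the ware dryer to cool and open its drawer

### The arm

A 6-joint arm with a two-finger parallel gripper is mounted at the origin on the work surface. World frame = base frame: x ahead of the robot, y to its left, z up, the work surface at z = 0. Lengths are in mm, angles in degrees, forces in N, time in s.
With the tool pointing down it reaches from about 300 to 850 mm from the base axis. Payload 4.2 kg.
Tool frame: the origin (TCP) lies on the centre line of the jaws, within the pads' length; the fingertips stand 8 mm ahead of it and the grasp point (between the pads) lies 11 mm behind it; z points along the fingers, y is the line along which they close (so a half turn about z gives the same grasp; the last joint's range is limited). The gripper opens to 91 mm and grips with 3 to 60 N. Pads are 32 mm wide; open, the fingers measure 118 mm over their backs; the gripper's body (76 mm by 178 mm) begins 60 mm behind the grasp point.
Start: joints at [67.724, 18.312, 89.639, -0, 72.044, -1.146], TCP at [207.288, 536.352, 221.976] pointing down, gripper open.
Joint ranges: [-177.97, 177.97], [-48.28, 115.42], [12.27, 149.76], [-77.06, 257.06], [2.81, 150.46], [-146.56, 146.56]. Speed limits (degrees/s): [147.25, 147.25, 180, 180, 180, 180].

### API

Orientations are given as [roll, pitch, yaw] about the fixed x, y, z axes, in that order (R = Rz(yaw) Ry(pitch) Rx(roll)).
In Python, from workcell import telemetry, eyes, ticket gives the robot as it stands. The module is installed in compiled form; this text tells all that it offers.
- The arm moves only by the shell command python3 -m crank 'ROWS' [OPENING] [FORCE]. ROWS is JSON, a list of rows, each an object of numbers: "dx", "dy", "dz": the shift along the world's x, y, z normalised to -1 to 1, where 1 is 80 cm; "yaw": the turn about the world's z normalised to -1 to 1, where 1 is 5 degrees. A call has 1 to 10 rows; each row shifts and turns the commanded pose from where the row before left it; what a row does not reach is not made up. A row lasts 1/8 s, in which the tool goes at most 62.5 mm and 10.7 degrees, less where a joint would pass 70% of its speed; a pose out of reach is approached as far as the arm can. A call with a number of a shift or a turn outside -1 to 1 is refused whole. A call with a gripper value outside its range is refused whole. OPENING is the opening, from 0 (shut) to 1 (fully open), set as the call begins (- or left out, the last holds). The fingers move at their own pace and stop on an object; FORCE is the grip in N (left out, the last holds). Time passes only in rows, so rows that do not move let the fingers close. It gives the time, the measured TCP pose, the force, the opening and the grip force at its end, in the units of the state.
- telemetry.state(): the state, without advancing time (a new reading comes with each control period).
- eyes.grab_frame(name): name is "side" or "top"; returns the picture (420x560x3 uint8, red, green, blue); there is no depth.
- eyes.calibration(name): a dict with "camera_matrix" (3x3 intrinsics, pixels), "world_from_camera" (4x4, takes a point from camera to world coordinates). Camera axes: x right, y down, z forward; pixel columns grow to the right and rows downward; lengths in mm; the calibration is good to about 2 mm. A picture is of the moment at which its call begins. calibration takes no time and is no camera call.
- ticket.job_done(): hands the job in; it is judged then, once.
The state is a dict: "time_s": time; "qpos": joint angles; "qvel": joint speeds; "effort": joint torques, N m; "ee_pos": TCP position; "ee_rot": TCP orientation; "force": force on the tool from outside, world axes, zero at the start; "torque": the same for the moment, N m; "gripper_width": finger opening in mm; "gripper_force": force on a finger pad.
Only numpy, scipy, OpenCV 4.12 (cv2) and the standard library are available. Lean on these libraries where they do the work, as an engineer would, in place of code of your own. Each camera call takes 0.05 s, during which the arm holds its last target. There are 200 camera calls.

### The job

The test pieces in the bench-top ware dryer are dry. With its drawer still shut, turn the selector knob on top of the dryer so that its white pointer line clicks into place at the green (cool air) mark, then pull the drawer open as far as it goes by its handle. Leave the unfired bottles standing where they are.

Things in the scene. Friction and masses are not known exactly. Their poses are not given: they have to be found in the camera images.
- dryer: Bench-top ware dryer, a fixed pale blue-grey metal box with a white drawer front: 240 mm deep (its x), 300 mm wide (its y), 140 mm high with a flat top. Origin: centre of its underside, on the bench; z up. The drawer front faces the dryer's -x (face at x = -120 mm). The selector's round black dial (diameter 124 mm, 4 mm thick) lies on its top, centred at x = -45, y = +75 mm.
- selector (a joint): Knob angle in rad, growing clockwise from above. Sprung clicks at 0 white mark (off), 0.6 green (cool air), 1.2 yellow (low heat), 1.8 red (full heat); end stops just beyond 0 and 1.8. The pointer end of the grip bar points, in the dryer's x-y plane, at the angle (pi + 0.9 - value) anticlockwise from the dryer's +x. About 0.2 N m turns it past a click.
- selector_grip (a point): Grip point of the blue selector knob: on its upright turning axis, 32 mm above the dryer's top. A low disc of 62 mm diameter (its top 11 mm above the dryer's top) carries a grip bar 62 mm long and 16 mm wide that reaches up to 47 mm above the dryer's top. The point's x axis runs along the bar to the end with the white pointer line; z is up.
- green_mark (a point): Centre of the green mark on the dial, 50 mm from the selector's axis, 5 mm above the dryer's top. The marks are 19 x 13 mm.
- drawer (a joint): How far the drawer is out, in m: 0 shut, 0.11 fully open at its stop. It slides towards the dryer's -x; about 2 N moves it.
- drawer_handle (a point): Middle of the drawer's handle: a level dark steel bar 12 mm thick, 110 mm long along the dryer's y, its centre line 45 mm in front of the drawer front and 105.5 mm above the bench, held by a stem at either end. Moves with the drawer. Nothing is above or below the bar.
- bottle_top: Beige unfired bottle, 130 mm high, 64 mm across, standing on the rear corner of the dryer's top. Origin: centre of its foot. Leave alone.
- bottle_a: Pale grey-green unfired bottle, 160 mm high, 76 mm across, standing on a low dark ware board on the bench. Origin: centre of its foot. Leave alone.
- bottle_b: Another bottle like bottle_a, on the same ware board. Leave alone.

How it is judged:
By the outcome, as a careful person would: the job done as asked, in the order asked, and still so for the second after the job is handed in, with the robot touching nothing.
It also fails if it takes over 48 s, if anything falls off the work surface, if the arm or the gripper's body presses on something with over 40 N, if the wrist force passes 120 N, or if a joint passes its speed limit or range.

## Working session

There is one attempt and no reset: what is moved stays moved. The work goes in short steps, Python scripts to look and compute and a shell command to move; the robot and the scene stay as the last step left them, time stands still between calls to the robot, and variables do not carry over. Pictures are saved under pics/ and viewed, at most 10 in all, crops included, and the job is handed in when it is done.

```bash
mkdir -p pics
python3 - <<'E'
from workcell import telemetry, eyes
import cv2
for n in("side","top"):
    cv2.imwrite(f"pics/{n}0.png",eyes.grab_frame(n)[:,:,::-1])
    c=eyes.calibration(n);print(n,c["camera_matrix"].round(1).tolist(),c["world_from_camera"].round(3).tolist())
print(telemetry.state())
E
```

```text
side [[453.0, 0.0, 285.0], [0.0, 453.0, 216.3], [0.0, 0.0, 1.0]] [[0.931, -0.29, 0.223, 347.604], [-0.366, -0.725, 0.584, -743.766], [-0.007, -0.625, -0.78, 998.271], [0.0, 0.0, 0.0, 1.0]]
top [[421.5, 0.0, 269.7], [0.0, 421.5, 203.7], [0.0, 0.0, 1.0]] [[0.007, -0.993, 0.12, 466.396], [-1.0, -0.005, 0.023, -84.542], [-0.022, -0.12, -0.993, 1212.8], [0.0, 0.0, 0.0, 1.0]]
{'time_s': 0.1, 'qpos': array([ 6.77243357e+01,  1.83489322e+01,  8.96994599e+01,  5.35752844e-04,
        7.20435598e+01, -1.14473024e+00]), 'qvel': array([ 0.03923798, -0.03962404, -0.05827959, -0.05065248,  0.20941387,
       -0.02349588]), 'effort': array([ 9.53774033e-04, -4.13332057e+01, -2.32506770e+01,  7.29594030e-02,
        4.22491855e-02, -5.19070159e-05]), 'ee_pos': array([207.10790843, 535.93847057, 221.19447814]), 'ee_rot': array([-1.79908077e+02, -2.34630252e-03,  1.58868899e+02]), 'force': array([-0.95770377, -0.6132253 , -0.05510261]), 'torque': array([ 0.03480044, -0.01553886, -0.00094807]), 'gripper_force': 0.0, 'gripper_width': 90.8332863409111}
```

View pics/side0.png

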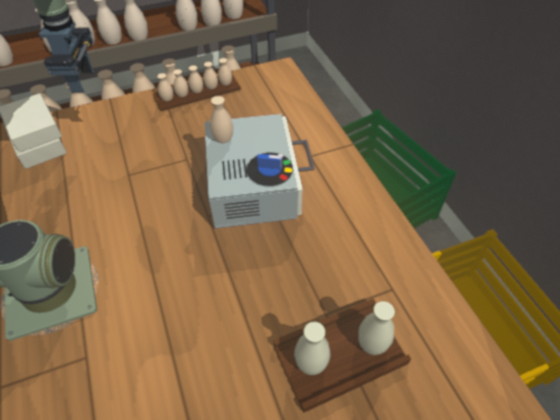

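View pics/top0.png

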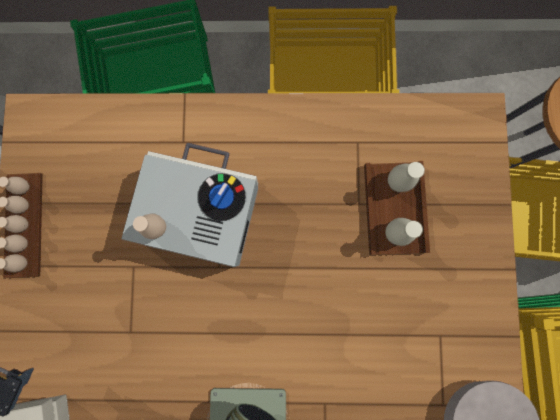

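The side view shows the dryer at about (250,170) with its handle at (307,157). The top view shows the dial at (222,197), the handle at (207,148) and bottle_top at (150,226). The handle faces away from the robot, and the two other bottles, at about (403,177) and (401,232), are well clear.

```bash
cat > h.py <<'E'
import numpy as np, cv2
from workcell import telemetry, eyes
def ray(n,uv):
    c=eyes.calibration(n);T=c["world_from_camera"]
    d=T[:3,:3]@np.linalg.solve(c["camera_matrix"],[*uv,1.]);return T[:3,3],d/np.linalg.norm(d)
def plane(n,uv,z):
    o,d=ray(n,uv);return o+d*(z-o[2])/d[2]
def tri(a,b):
    (o,d),(p,e)=ray("top",a),ray("side",b)
    s,t=np.linalg.lstsq(np.c_[d,-e],p-o,rcond=None)[0]
    return (o+s*d+p+t*e)/2,np.linalg.norm(o+s*d-p-t*e)
def blobs(n,lo,hi,box,img=None):
    x0,y0,x1,y1=box
    img=eyes.grab_frame(n) if img is None else img
    m=cv2.inRange(cv2.cvtColor(img,cv2.COLOR_RGB2HSV)[y0:y1,x0:x1],lo,hi)
    k,_,s,c=cv2.connectedComponentsWithStats(m)
    return [(int(s[i,4]),(c[i]+[x0,y0]).round(1).tolist()) for i in range(1,k) if s[i,4]>5]
def look(n,box,f,name):
    x0,y0,x1,y1=box;i=eyes.grab_frame(n);cv2.imwrite(name,cv2.resize(i[y0:y1,x0:x1,::-1],None,fx=f,fy=f,interpolation=cv2.INTER_CUBIC));return i
E
python3 - <<'E'
from h import *
B={"top":(110,130,270,275),"side":(195,90,325,235)}
for n in B:
    i=look(n,B[n],4 if n=="top" else 4,f"pics/{n}1.png")
    for nm,lo,hi in[("green",(45,120,80),(80,255,255)),("yellow",(22,140,120),(33,255,255)),("red",(0,170,120),(6,255,255)),("blue",(105,120,60),(125,255,255)),("black",(0,0,0),(180,255,45)),("box",(85,10,110),(115,60,255))]:
        print(n,nm,blobs(n,lo,hi,B[n],i))
E
```

```text
top green [(46, [220.4, 177.5])]
top yellow [(48, [231.3, 179.8])]
top red [(40, [238.7, 188.2])]
top blue [(458, [221.0, 196.7])]
top black [(37, [215.6, 179.7]), (26, [225.7, 177.6]), (784, [220.2, 203.7])]
top box []
side green [(25, [286.1, 161.9])]
side yellow [(43, [287.6, 169.4])]
side red [(23, [283.2, 176.8])]
side blue [(392, [268.0, 165.1])]
side black []
side box [(17, [259.8, 153.2]), (6, [270.3, 155.0]), (6, [279.3, 158.2])]
```

View pics/top1.png

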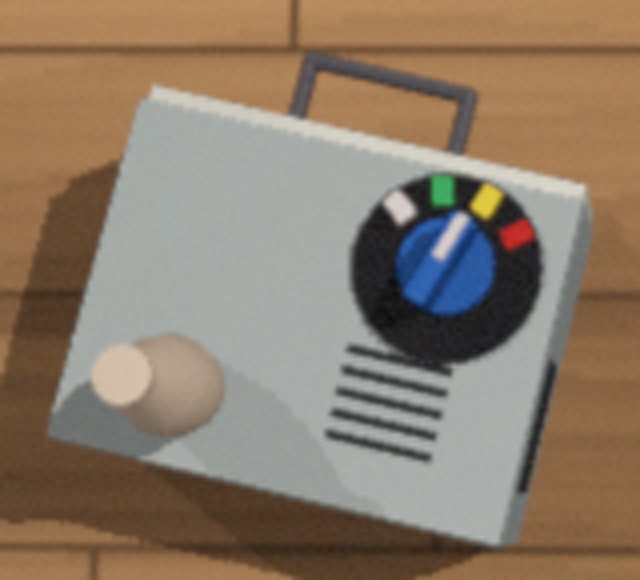

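View pics/side1.png

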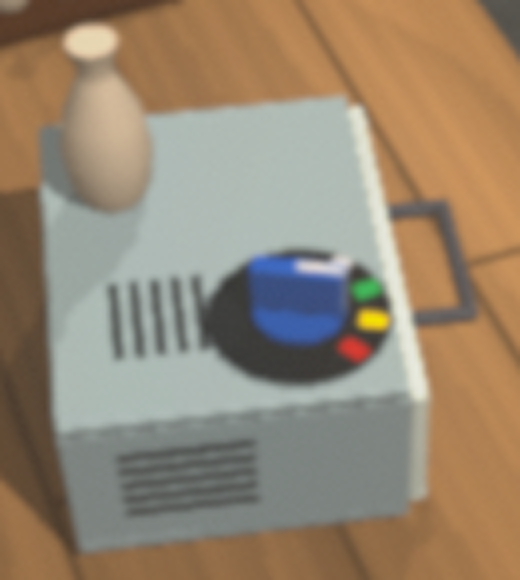

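Pointer stands at yellow (1.2). Handle bar ends: top (188.5,145.2) and (227.3,153.8), side (305,142) and (311.5,168.3). Now triangulating.

Run:
```python
from h import *
P={"green":((220.4,177.5),(286.1,161.9)),"yellow":((231.3,179.8),(287.6,169.4)),"red":((238.7,188.2),(283.2,176.8)),
"hA":((188.5,145.2),(305,142)),"hB":((227.3,153.8),(311.5,168.3)),"fl":((148.3,152.5),(282,115)),"fr":((255.8,177),(301.3,189.5)),"bl":((122.5,238.8),(205,122)),"br":((235,265.8),(210.5,198)),
"ptip":((225.8,183.8),(281.5,155.5))}
Q={}
for k,v in P.items():
    p,e=tri(*v);Q[k]=p;print(k,p.round(1),round(e,1))
c=(Q["fl"]+Q["fr"]+Q["bl"]+Q["br"])/4;print("centre",c.round(1))
# dryer yaw: +y from hA/hB... dryer -x = front direction
f=(Q["fl"]+Q["fr"]-Q["bl"]-Q["br"])[:2];yf=np.degrees(np.arctan2(-f[1],-f[0]))
w=(Q["fr"]-Q["fl"])[:2];yw=np.degrees(np.arctan2(w[1],w[0]))-90
h=(Q["hB"]-Q["hA"])[:2];yh=np.degrees(np.arctan2(h[1],h[0]))-90
print("yaw",yf,yw,yh,"handle len",np.linalg.norm(h),"mid",((Q["hA"]+Q["hB"])/2).round(1))
# knob axis: circle of radius 50 through marks at z=145
M=[plane("top",P[k][0],145)[:2] for k in("green","yellow","red")]
from scipy.optimize import least_squares
r=least_squares(lambda x:[np.linalg.norm(x-m)-50 for m in M],c[:2]+[40,-60]);k=r.x;print("axis",k,r.fun)
for m in M: print(np.degrees(np.arctan2(*(m-k)[::-1])))
for z in(185,187): t=plane("top",P["ptip"][0],z)[:2];print("pointer",t,np.degrees(np.arctan2(*(t-k)[::-1])),np.linalg.norm(t-k))
```

```text
green [662.8  67.4 145. ] 0.2
yellow [656.3  39.1 145.8] 1.0
red [635.5  19.6 144.5] 0.5
hA [758.7 161.6 104.7] 0.1
hB [734.3  56.  104.9] 1.7
fl [727.5 259.1 140.5] 4.1
fr [668.7 -23.  125.5] 1.1
bl [504.8 316.3 138.5] 1.9
br [439.5  26.2 137.1] 3.7
ptip [640.   46.3 194.6] 3.9
centre [585.1 144.7 135.4]
yaw 166.75452397473092 -191.76992303368743 -193.05487999372355 handle len 108.35945700132366 mid [746.5 108.8 104.8]
axis [613.26782999  64.29280258] [-0.27460163  0.45449399 -0.27178286]
3.5578984019034494
-29.95913438220737
-63.87064134195563
pointer [639.74568039  47.93407012] -31.708894423225015 31.12369980467421
pointer [639.40835771  47.67628398] -32.44253607589755 30.974761982248147
```

Measurements agree with each other: marks at z≈145, bar at z≈105, bar length 108, dryer yaw ≈166.7°. The knob axis is (613,64) from the marks and (612,63) from the handle, with the pointer near −30° (yellow). I need tool yaw 150, then a turn of +34.4°. Going up first to clear bottle_top.

```bash
python3 -m crank '[{"dz":0.07},{"dz":0.07},{"dz":0.06},{"dx":0.042,"dy":-0.049,"yaw":-1},{"dx":0.042,"dy":-0.049,"yaw":-0.8},{"dx":0.042,"dy":-0.049},{"dx":0.042,"dy":-0.049},{"dx":0.042,"dy":-0.049},{"dx":0.042,"dy":-0.049},{"dx":0.042,"dy":-0.049}]' 1 20
```

```text
validation failed for argument at $[0]...
```

```bash
python3 -m crank '[{"dx":0.042,"dy":-0.049},{"dx":0.042,"dy":-0.049},{"dx":0.042,"dy":-0.049},{"dx":0.042,"dy":-0.049},{"dx":0.042,"dy":-0.049},{"dx":0,"dy":0},{"dx":0,"dy":0}]'
```

```text
validation failed for argument at $[0]...
```

```bash
python3 -m crank '[{"dx":0,"dy":0,"dz":0.07,"yaw":0},{"dx":0,"dy":0,"dz":0.07,"yaw":0},{"dx":0,"dy":0,"dz":0.06,"yaw":0},{"dx":0.042,"dy":-0.049,"dz":0,"yaw":-1},{"dx":0.042,"dy":-0.049,"dz":0,"yaw":-0.8},{"dx":0.042,"dy":-0.049,"dz":0,"yaw":0},{"dx":0.042,"dy":-0.049,"dz":0,"yaw":0},{"dx":0.042,"dy":-0.049,"dz":0,"yaw":0},{"dx":0.042,"dy":-0.049,"dz":0,"yaw":0},{"dx":0.042,"dy":-0.049,"dz":0,"yaw":0}]' 1 20
```

```text
time_s: 1.45
ee_pos: [443.3, 260.5, 381.9]
ee_rot: [180.0, -0.0, 149.9]
force: [0.5, 1.3, 1.1]
gripper_width: 91.4
gripper_force: 0.0
```

```bash
python3 -m crank '[{"dx":0.0425,"dy":-0.049,"dz":0,"yaw":0},{"dx":0.0425,"dy":-0.049,"dz":0,"yaw":0},{"dx":0.0425,"dy":-0.049,"dz":0,"yaw":0},{"dx":0.0425,"dy":-0.049,"dz":0,"yaw":0},{"dx":0.0425,"dy":-0.0495,"dz":0,"yaw":0},{"dx":0,"dy":0,"dz":-0.07,"yaw":0},{"dx":0,"dy":0,"dz":-0.07,"yaw":0},{"dx":0,"dy":0,"dz":0,"yaw":0},{"dx":0,"dy":0,"dz":0,"yaw":0}]'
python3 -c "
from h import *
look('side',(185,40,335,190),4,'pics/s2.png')"
```

```text
time_s: 2.58
ee_pos: [613.9, 65.8, 272.6]
ee_rot: [179.9, 0.2, 149.9]
force: [-0.7, -0.2, 0.1]
gripper_width: 91.5
gripper_force: 0.0
```

View pics/s2.png

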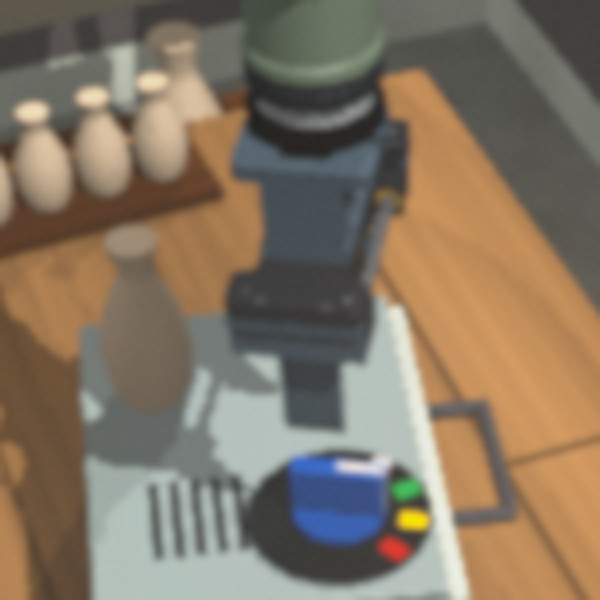

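The gripper hangs above the knob, with its fingers at crop (315,390), across the bar and clear of the bottle. Descending and closing.

```bash
python3 -m crank '[{"dx":-0.001,"dy":-0.0015,"dz":-0.04,"yaw":0},{"dx":0,"dy":0,"dz":-0.04,"yaw":0},{"dx":0,"dy":0,"dz":-0.03,"yaw":0},{"dx":0,"dy":0,"dz":-0.021,"yaw":0},{"dx":0,"dy":0,"dz":0,"yaw":0}]'; python3 -m crank '[{"dx":0,"dy":0,"dz":0,"yaw":0},{"dx":0,"dy":0,"dz":0,"yaw":0},{"dx":0,"dy":0,"dz":0,"yaw":0},{"dx":0,"dy":0,"dz":0,"yaw":0},{"dx":0,"dy":0,"dz":0,"yaw":0},{"dx":0,"dy":0,"dz":0,"yaw":0}]' 0 30; python3 -c "
from workcell import telemetry as t;s=t.state();print(s['torque'],s['qpos'])"
```

```text
time_s: 3.25
ee_pos: [612.2, 64.5, 165.8]
ee_rot: [180.0, 0.0, 149.9]
force: [0.0, 0.5, 0.7]
gripper_width: 91.1
gripper_force: 0.0
time_s: 4.0
ee_pos: [611.7, 64.3, 165.2]
ee_rot: [180.0, -0.0, 149.9]
force: [0.4, -0.8, -0.4]
gripper_width: 34.0
gripper_force: 0.0
[-0.00661074  0.00276775  0.05095458] [ 4.93065005e+00  2.41056095e+01  8.91314105e+01  6.07423905e-03
  6.67638820e+01 -5.49390412e+01]
```

Fingers still closing.

```bash
python3 -m crank '[{"dx":0,"dy":0,"dz":0,"yaw":0},{"dx":0,"dy":0,"dz":0,"yaw":0},{"dx":0,"dy":0,"dz":0,"yaw":0},{"dx":0,"dy":0,"dz":0,"yaw":0}]'; python3 -c "
from workcell import telemetry as t;s=t.state();print(s['torque'])"
```

```text
time_s: 4.5
ee_pos: [612.6, 66.1, 165.1]
ee_rot: [179.8, 0.0, 149.9]
force: [1.8, 5.5, -1.4]
gripper_width: 15.6
gripper_force: 30.0
[ 0.75028332 -0.37803715 -0.01854038]
```

```bash
python3 -m crank '[{"dx":0,"dy":0,"dz":0,"yaw":0.98},{"dx":0,"dy":0,"dz":0,"yaw":0.98},{"dx":0,"dy":0,"dz":0,"yaw":0.98},{"dx":0,"dy":0,"dz":0,"yaw":0.98},{"dx":0,"dy":0,"dz":0,"yaw":0.98},{"dx":0,"dy":0,"dz":0,"yaw":0.98},{"dx":0,"dy":0,"dz":0,"yaw":0.98},{"dx":0,"dy":0,"dz":0,"yaw":0},{"dx":0,"dy":0,"dz":0,"yaw":0}]';  python3 -c "
from workcell import telemetry as t;s=t.state();print(s['torque'])"
```

```text
time_s: 5.62
ee_pos: [612.3, 64.6, 165.2]
ee_rot: [180.0, 0.1, -175.9]
force: [3.1, 1.0, -1.7]
gripper_width: 15.9
gripper_force: 30.0
[ 0.27813499 -0.49586262 -0.05102433]
```

```bash
python3 -m crank '[{"dx":0,"dy":0,"dz":0,"yaw":0},{"dx":0,"dy":0,"dz":0,"yaw":0},{"dx":0,"dy":0,"dz":0,"yaw":0},{"dx":0,"dy":0,"dz":0,"yaw":0},{"dx":0,"dy":0,"dz":0.03,"yaw":0},{"dx":0,"dy":0,"dz":0.07,"yaw":0},{"dx":0,"dy":0,"dz":0.07,"yaw":0},{"dx":0.07,"dy":0,"dz":0,"yaw":0},{"dx":0.07,"dy":0.03,"dz":0,"yaw":0},{"dx":0,"dy":0,"dz":0,"yaw":0}]' 0.6
python3 - <<'E'
from h import *
i=look('top',(110,130,270,275),4,'pics/t3.png')
look('side',(185,60,335,210),4,'pics/s3.png')
E
```

```text
time_s: 6.88
ee_pos: [726.4, 89.7, 296.5]
ee_rot: [180.0, -0.2, -175.8]
force: [-0.3, -1.0, 0.1]
gripper_width: 54.7
gripper_force: 0.0
```

View pics/s3.png

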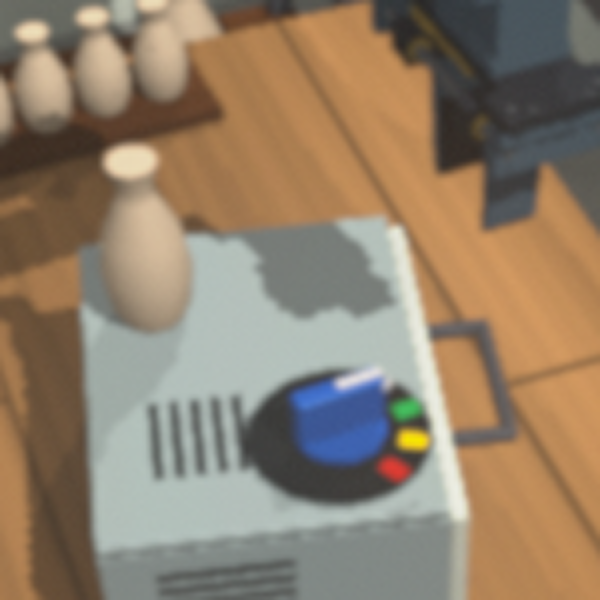

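The knob has turned; its white line runs from crop (338,386) to (382,372), with green at (406,410). The drawer is still shut and the bottle still stands. Now checking the angle.

Run:
```python
from h import *
a=plane("side",(185+338/4,60+386/4),187);b=plane("side",(185+382/4,60+372/4),187)
print(a,b,np.degrees(np.arctan2(*(b-a)[1::-1])), "tip-axis",np.degrees(np.arctan2(b[1]-64,b[0]-613)), np.linalg.norm(b[:2]-[613,64]))
```

```text
[614.8745922   61.66720757 187.        ] [645.75809436  63.2329462  187.        ] 2.902309197741224 tip-axis -1.3413758247038494 32.767073684577795
```

Pointer direction is about 3°, against 4.2° expected for green: clicked in. Next I turn the tool to yaw 76.7 with the fingers shut, to hook behind the bar. That leaves reach in hand, since gripping the bar would end near 858 mm radius.

```bash
python3 -m crank '[{"dx":0,"dy":0,"dz":0,"yaw":-1},{"dx":0,"dy":0,"dz":0,"yaw":-1},{"dx":0,"dy":0,"dz":0,"yaw":-1},{"dx":0,"dy":0,"dz":0,"yaw":-1},{"dx":0,"dy":0,"dz":0,"yaw":-1},{"dx":0,"dy":0,"dz":0,"yaw":-1},{"dx":0,"dy":0,"dz":0,"yaw":-1},{"dx":0,"dy":0,"dz":0,"yaw":-1},{"dx":0,"dy":0,"dz":0,"yaw":-1},{"dx":0,"dy":0,"dz":0,"yaw":-1}]' 0
python3 -m crank '[{"dx":0,"dy":0,"dz":0,"yaw":-1},{"dx":0,"dy":0,"dz":0,"yaw":-1},{"dx":0,"dy":0,"dz":0,"yaw":-1},{"dx":0,"dy":0,"dz":0,"yaw":-1},{"dx":0,"dy":0,"dz":0,"yaw":-1},{"dx":0,"dy":0,"dz":0,"yaw":-1},{"dx":0,"dy":0,"dz":0,"yaw":-1},{"dx":0,"dy":0,"dz":0,"yaw":-1},{"dx":0,"dy":0,"dz":0,"yaw":-1},{"dx":0,"dy":0,"dz":0,"yaw":-1}]'
python3 -m crank '[{"dx":-0.005,"dy":0.031,"dz":0,"yaw":-0.75},{"dx":0,"dy":0,"dz":0,"yaw":-0.75},{"dx":0,"dy":0,"dz":-0.07,"yaw":0},{"dx":0,"dy":0,"dz":-0.05,"yaw":0},{"dx":0,"dy":0,"dz":0,"yaw":0},{"dx":0,"dy":0,"dz":0,"yaw":0}]'
python3 -c "
from h import *
look('side',(255,60,355,190),4.6,'pics/s4.png')"
```

```text
time_s: 8.22
ee_pos: [722.2, 87.7, 303.0]
ee_rot: [179.9, 0.1, 134.0]
force: [-0.3, -0.6, -0.1]
gripper_width: 0.3
gripper_force: 0.0
time_s: 9.48
ee_pos: [722.2, 87.7, 303.0]
ee_rot: [179.9, -0.0, 84.0]
force: [0.5, -0.1, 0.4]
gripper_width: 0.4
gripper_force: 0.0
time_s: 10.22
ee_pos: [720.2, 113.0, 208.3]
ee_rot: [179.8, -0.1, 76.7]
force: [0.7, -0.7, 0.2]
gripper_width: 0.4
gripper_force: 0.0
```

View pics/s4.png

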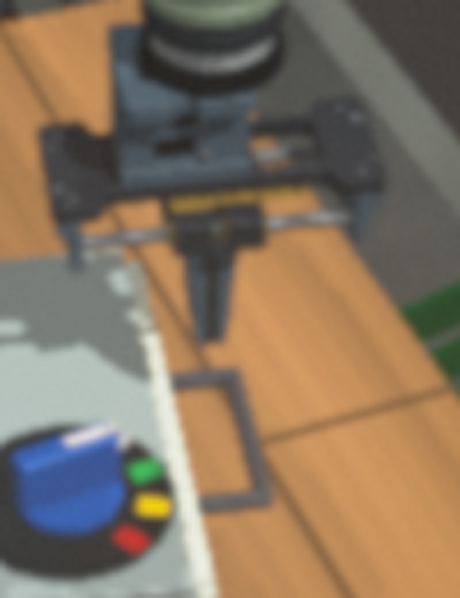

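The closed fingers, tip at crop (210,340), hang above the gap between bar and drawer front. The left end of the gripper body has a part hanging down at (75,268), so I check its height before descending.

Run:
```python
from h import *
f=np.array([.974,-.228,0]);c=np.array([720.2,113,208.3])
def meet(uv,lab):  # ray with vertical plane through tool containing closing axis
    o,d=ray("side",uv);n=np.cross(f,[0,0,1]);p=o+d*((c-o)@n)/(d@n);print(lab,((p-c)@f).round(1),(p[2]-c[2]).round(1))
meet((255+75/4.6,60+268/4.6),"peg");meet((255+210/4.6,60+340/4.6),"tip")
```

```text
peg -74.9 41.0
tip 2.6 -21.6
```

```bash
python3 -m crank '[{"dx":0.002,"dy":0.001,"dz":-0.05,"yaw":0},{"dx":0,"dy":0,"dz":-0.05,"yaw":0},{"dx":0,"dy":0,"dz":0,"yaw":0},{"dx":0,"dy":0,"dz":0,"yaw":0}]'
python3 -c "
from h import *
look('side',(255,60,355,190),4.6,'pics/s5.png')"
```

```text
time_s: 10.78
ee_pos: [722.9, 114.2, 128.3]
ee_rot: [179.7, -0.1, 76.7]
force: [0.0, 0.7, 0.8]
gripper_width: 0.5
gripper_force: 0.0
```

View pics/s5.png

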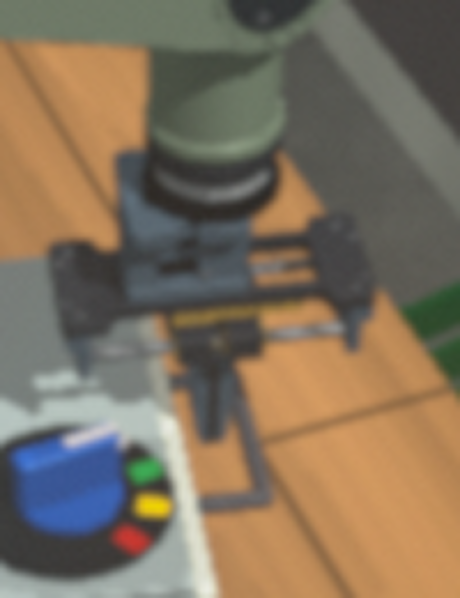

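The fingers, tip at (210,435), are coming down inside the handle loop with space on both sides. I'm lowering the last 24 mm gently.

```bash
python3 -m crank '[{"dx":0,"dy":0,"dz":-0.015,"yaw":0},{"dx":0,"dy":0,"dz":-0.008,"yaw":0},{"dx":0,"dy":0,"dz":0,"yaw":0}]'; python3 -m crank '[{"dx":0,"dy":0,"dz":-0.005,"yaw":0},{"dx":0,"dy":0,"dz":-0.003,"yaw":0},{"dx":0,"dy":0,"dz":0,"yaw":0}]'
```

```text
time_s: 11.2
ee_pos: [720.8, 113.9, 105.9]
ee_rot: [-179.9, 0.0, 76.7]
force: [-0.6, -0.2, 0.2]
gripper_width: 0.6
gripper_force: 0.0
time_s: 11.58
ee_pos: [721.2, 113.9, 100.1]
ee_rot: [-180.0, 0.0, 76.7]
force: [0.3, 0.5, 0.2]
gripper_width: 0.2
gripper_force: 0.0
```

```bash
python3 -m crank '[{"dx":0.0122,"dy":-0.0029,"dz":0,"yaw":0},{"dx":0.0122,"dy":-0.0029,"dz":0,"yaw":0},{"dx":0.0122,"dy":-0.0029,"dz":0,"yaw":0},{"dx":0.0122,"dy":-0.0029,"dz":0,"yaw":0},{"dx":0.0122,"dy":-0.0029,"dz":0,"yaw":0},{"dx":0.0122,"dy":-0.0029,"dz":0,"yaw":0},{"dx":0.0122,"dy":-0.0029,"dz":0,"yaw":0},{"dx":0.0122,"dy":-0.0029,"dz":0,"yaw":0},{"dx":0.0122,"dy":-0.0029,"dz":0,"yaw":0},{"dx":0,"dy":0,"dz":0,"yaw":0}]'
```

```text
time_s: 12.82
ee_pos: [810.2, 92.2, 99.9]
ee_rot: [179.9, 0.0, 76.6]
force: [-0.9, 0.1, 0.2]
gripper_width: 0.6
gripper_force: 0.0
```

```bash
python3 -m crank '[{"dx":0.0122,"dy":-0.0029,"dz":0,"yaw":0},{"dx":0.0085,"dy":-0.002,"dz":0,"yaw":0},{"dx":0.0037,"dy":-0.0009,"dz":0,"yaw":0},{"dx":0.0025,"dy":-0.0006,"dz":0,"yaw":0},{"dx":0,"dy":0,"dz":0,"yaw":0}]'; python3 -m crank '[{"dx":0.0025,"dy":-0.0006,"dz":0,"yaw":0},{"dx":0,"dy":0,"dz":0,"yaw":0}]'
python3 -c "
from h import *
look('top',(110,100,270,240),4,'pics/t6.png')"
```

```text
time_s: 13.45
ee_pos: [830.9, 87.9, 100.3]
ee_rot: [180.0, -0.0, 76.7]
force: [-0.7, 0.5, -0.5]
gripper_width: 0.5
gripper_force: 0.2
time_s: 13.7
ee_pos: [832.8, 87.5, 100.5]
ee_rot: [180.0, -0.0, 76.7]
force: [-1.0, -0.2, -0.9]
gripper_width: 0.4
gripper_force: 0.4
```

View pics/t6.png

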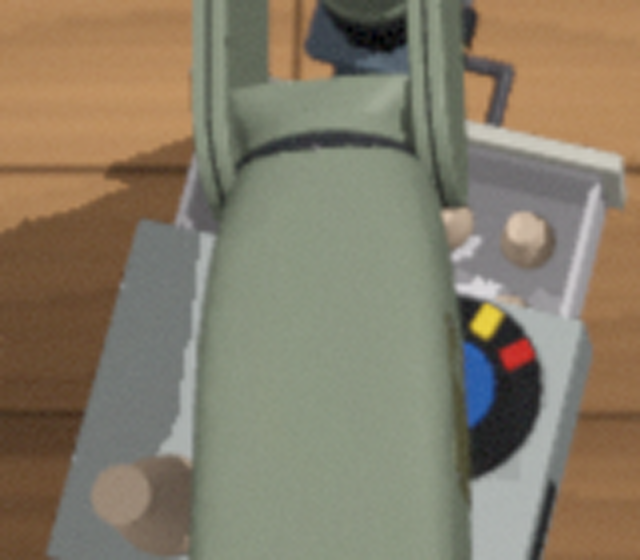

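The drawer is well out, its front at crop (545,160), and the bottle is standing. Continuing until the stop shows in the force.

```bash
for i in 1; do python3 -m crank '[{"dx":0.0025,"dy":-0.0006,"dz":0,"yaw":0},{"dx":0.0025,"dy":-0.0006,"dz":0,"yaw":0},{"dx":0,"dy":0,"dz":0,"yaw":0}]'; done; python3 -m crank '[{"dx":0.0025,"dy":-0.0006,"dz":0,"yaw":0},{"dx":0,"dy":0,"dz":0,"yaw":0}]'
```

```text
time_s: 14.12
ee_pos: [837.1, 86.5, 100.5]
ee_rot: [179.9, -0.0, 76.7]
force: [-0.4, 0.2, -0.1]
gripper_width: 0.5
gripper_force: 0.3
time_s: 14.38
ee_pos: [839.0, 86.1, 100.5]
ee_rot: [180.0, -0.0, 76.7]
force: [-0.7, -0.3, 0.0]
gripper_width: 0.7
gripper_force: 0.4
```

```bash
python3 -m crank '[{"dx":0.0025,"dy":-0.0006,"dz":0,"yaw":0},{"dx":0.0025,"dy":-0.0006,"dz":0,"yaw":0},{"dx":0,"dy":0,"dz":0,"yaw":0}]'; python3 -m crank '[{"dx":0.0025,"dy":-0.0006,"dz":0,"yaw":0},{"dx":0.0025,"dy":-0.0006,"dz":0,"yaw":0},{"dx":0,"dy":0,"dz":0,"yaw":0}]'
```

```text
time_s: 14.75
ee_pos: [839.7, 85.9, 100.4]
ee_rot: [-179.6, 0.1, 76.7]
force: [-9.0, 1.8, 4.2]
gripper_width: 0.3
gripper_force: 4.9
time_s: 15.12
ee_pos: [839.8, 85.8, 100.5]
ee_rot: [-179.0, 0.1, 76.7]
force: [-19.8, 2.9, 8.1]
gripper_width: 0.5
gripper_force: 10.1
```

It's against the stop at 20 N. Backing off inside the loop, then rising straight up.

```bash
python3 -m crank '[{"dx":-0.006,"dy":0.0014,"dz":0,"yaw":0},{"dx":-0.006,"dy":0.0014,"dz":0,"yaw":0},{"dx":0,"dy":0,"dz":0,"yaw":0},{"dx":0,"dy":0,"dz":0.03,"yaw":0},{"dx":0,"dy":0,"dz":0.07,"yaw":0},{"dx":0,"dy":0,"dz":0.07,"yaw":0},{"dx":0,"dy":0,"dz":0.07,"yaw":0},{"dx":0,"dy":0,"dz":0.07,"yaw":0},{"dx":0,"dy":-0.05,"dz":0,"yaw":0},{"dx":0,"dy":-0.05,"dz":0,"yaw":0}]'
python3 -m crank '[{"dx":-0.03,"dy":-0.06,"dz":0,"yaw":0},{"dx":-0.03,"dy":-0.06,"dz":0,"yaw":0},{"dx":-0.03,"dy":-0.06,"dz":0,"yaw":0},{"dx":-0.03,"dy":-0.06,"dz":0,"yaw":0},{"dx":0,"dy":0,"dz":0,"yaw":0}]'
python3 - <<'E'
from h import *
i=look('top',(110,90,290,275),3.2,'pics/t7.png')
E
```

```text
time_s: 16.38
ee_pos: [838.1, 5.7, 349.4]
ee_rot: [179.8, -0.0, 76.7]
force: [0.8, -0.7, -1.3]
gripper_width: 0.4
gripper_force: 0.0
time_s: 17.0
ee_pos: [739.6, -190.3, 349.6]
ee_rot: [179.9, 0.1, 76.3]
force: [0.9, 0.9, 1.0]
gripper_width: 0.3
gripper_force: 0.0
```

View pics/t7.png

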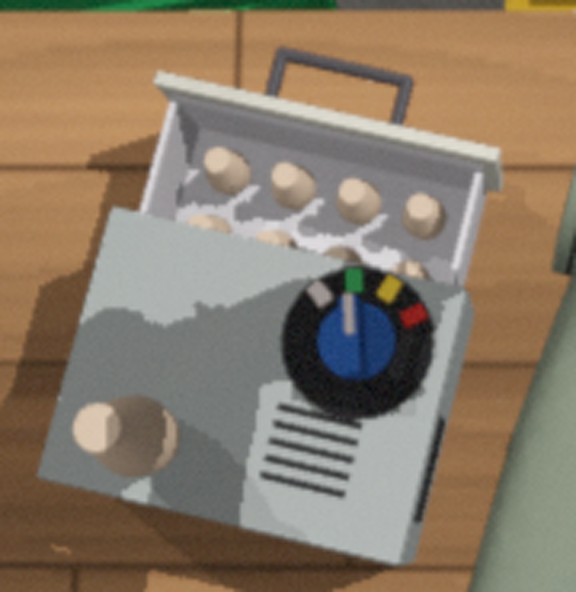

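The pointer is at green, the drawer is out and bottle_top is standing. Quick check of the bar travel.

Run:
```python
from h import *
m=lambda a,b:(plane("top",a,105)+plane("top",b,105))/2
d=m((198.4,106.6),(238.1,115.6))-m((188.5,145.2),(227.3,153.8));print(d,np.linalg.norm(d))
```

```text
[107.24346607 -25.63745056   0.        ] 110.26531588141647
```

```bash
python3 -c "
from workcell import ticket;print(ticket.job_done())"
```

```text
the job is handed in; nothing more can be done
None
```

The job is handed in: with the drawer still shut, the selector was turned to the green mark; then the drawer was pulled to its stop (measured travel about 110 mm), hooked behind its handle bar. The last view shows bottle_top standing; the two bench bottles, which the arm stayed clear of, were not looked at again.

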